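# Spin and stop the biscuit pack at the label scanner

### The job

Check the biscuit pack at the label station: flick the rim of the turntable with a fingertip so that it spins freely and carries the pack round at least one full turn, then, while it is still turning, brake it with a fingertip on the rim so that the pack stops with its label facing the scanner. Do not let it run down by itself or stop it and let go with the label pointing elsewhere; leave the turntable standing still like that with the hand away from it. Do not touch or pick up the pack or make it slide on the plate, and leave the scanner, the waiting packs and the label roll alone.

Things in the scene. Friction and masses are not known exactly. Their poses are not given: they have to be found in the camera images.
- station: fixed label-check station. Origin on the table at the turntable's axis, z up; its +x axis points from the turntable axis to the scanner. Blue foot disc 230 mm across and 12 mm high under the plate, and a blue bar 60 mm wide running out to the scanner. Stands in different places, turned up to 32 degrees either way from robot +x.
- turntable: round aluminium plate, 300 mm diameter, 10 mm thick, flat top 50 mm above the table, turning about the vertical axis through the station's origin. Black rubber mat, 208 mm across, flush in the middle; bare matt rim outside it (104 to 150 mm from the axis) with short black ticks: the place for the finger. No handle. Origin on the table at the axis.
- turn (a joint): angle of the turntable in rad, anticlockwise seen from above positive; 0 at the start, no stops, counts on over whole turns (6.28 = one full turn). The ball bearing drags little: spinning free it slows by about 0.14 rad/s2 plus 0.045 rad/s2 for each rad/s of speed. It spins freely in either direction and stays where it is stopped.
- plate_centre (a point): centre of the plate's top face, on the turning axis, 50 mm above the table; fixed. A fingertip pressed on the rim from above with some 5 to 15 N and swept sideways drags the plate along by friction (coefficient about 1); sweeping on until the finger runs off the edge lets it go spinning. Plate and pack have about 0.018 kg m2 of inertia.
- pack: the pack under check: clear hinged plastic box of jam biscuits, 156 x 116 x 46 mm, about 0.3 kg, lying loose on the middle of the rubber mat (within 5 mm of the axis) and carried round by friction. Origin at the centre of its underside; its +x axis points to the short end that carries the label. Its corners sweep a circle of up to about 105 mm radius.
- label (a point): centre of the label on the pack's short end, 79 mm from the pack's middle along its +x and 29 mm above its underside. The red and white label with black bars also folds over onto the lid at that end, so it is seen from above.
- scanner: fixed black label scanner on a short post, head 60 x 76 x 95 mm, top 160 mm above the table, 205 to 265 mm from the turning axis along the station's +x, its dark red window (112 mm above the table) looking at the turntable's axis. Origin at the station's origin.
- waiting_low: another pack like the first, loose on the table beside the turntable, lower one of a stack of two. Origin at the centre of its underside.
- waiting_top: the upper pack of that stack; stack height 92 mm.
- label_roll: white roll of labels standing on its flat end, 84 mm diameter, 50 mm high, loose. Origin at the centre of its underside.
There are look-alikes about, which are no part of the job. What is shaped like the pack but yellow is not meant.

How it is judged:
By the outcome, as a careful person would: the job done as asked, in the order asked, and still so for the second after the job is handed in, with the robot touching nothing.
It also fails if it takes over 58 s, if anything falls off the work surface, if the arm or the gripper's body presses on something with over 40 N, if the wrist force passes 120 N, or if a joint passes its speed limit or range.

### The arm

A 6-joint arm with a two-finger parallel gripper is mounted at the origin on the work surface. World frame = base frame: x ahead of the robot, y to its left, z up, the work surface at z = 0. Lengths are in m, angles in rad, forces in N, time in s.
With the tool pointing down it reaches from about 0.375 to 0.9 m from the base axis. Payload 3.1 kg.
Tool frame: the origin (TCP) lies midway between the tips of the shut fingers; the grasp point (between the pads) lies 19 mm behind it; z points along the fingers, y is the line along which they close (so a half turn about z gives the same grasp; the last joint's range is limited). The gripper opens to 85 mm and grips with 20 to 120 N. Pads are 22 mm wide; open, the fingers measure 114 mm over their backs; the gripper's body (76 mm by 85 mm) begins 54 mm behind the grasp point. The pads swing forward as they close: fully open they stand 13 mm farther back than shut.
Start: joints at [-1.323, 0.527, 1.433, -0, 1.181, -0.178], TCP at [0.258, -0.569, 0.231] pointing down, gripper open.
Joint ranges: [-3.08, 3.08], [-0.75, 2.2], [0.22, 2.44], [-1.43, 4.57], [0, 2.65], [-2.85, 2.85]. Speed limits (rad/s): [2.79, 2.79, 3.14, 3.14, 3.14, 3.14].

### API

Orientations are given as a rotation vector (axis times angle).
In Python, from plant import state, capture, sign_off gives the robot as it stands.
- The arm moves only by the shell command python3 -m inch 'ROWS' [FORCE]. ROWS is JSON, a list of rows, each a list of 3 entries, a list of its own where there are three numbers: the shift along the tool's x, y, z in units of 0.05 m (1.0 is 0.05 m), then the turn, a rotation vector about the tool's x, y, z in units of 1.5 rad (1.0 is 1.5 rad), then the opening, from -1 (shut) to 1 (fully open), so that 0 is half open. In form: [[[x, y, z], [ax, ay, az], hand], ...]. A call has 1 to 20 rows; each row shifts and turns the commanded pose from where the row before left it, along the tool's axes as they then stand; what a row does not reach is not made up. A row lasts 1/10 s, in which the tool goes at most 50 mm and 8.59 degrees, less where a joint would pass 70% of its speed; a pose out of reach is approached as far as the arm can. A call with a number of a shift or a turn outside -1 to 1 is refused whole. A call with a gripper value outside its range is refused whole. The fingers move at their own pace and stop on an object; FORCE is the grip in N (left out, the last holds). Time passes only in rows, so rows that do not move let the fingers close. It gives the time, the measured TCP pose, the force, the opening and the grip force at its end, in the units of the state.
- state(): the state, without advancing time (a new reading comes with each control period).
- capture(name): name is "side" or "top" or "wrist"; returns a dict with "image" (384x512x3 uint8, blue, green, red), "depth" (384x512 float32, m along the optical axis (not along the pixel's ray), 0 where there is no reading), "camera_matrix" (3x3 intrinsics, pixels), "position" and "attitude" of the camera in the world. Camera axes: x right, y up, looking along -z (the intrinsics and any distortion apply to the point x, -y, -z); pixel columns grow to the right and rows downward; lengths in m; the calibration is good to about 2 mm. A picture is of the moment at which its call begins.
- sign_off(): hands the job in; it is judged then, once.
The state is a dict: "time": time; "joint_pos": joint angles; "joint_vel": joint speeds; "effort": joint torques, N m; "eef_pos": TCP position; "orientation": TCP orientation; "ft_force": force on the tool from outside, world axes, zero at the start; "ft_torque": the same for the moment, N m; "width": finger opening in m; "grip_force": force on a finger pad.
Only numpy, scipy, OpenCV 4.12 (cv2) and the standard library are available. Lean on these libraries where they do the work, as an engineer would, in place of code of your own. Each camera call takes 0.05 s, during which the arm holds its last target. There are 200 camera calls.

## Working session

There is one attempt and no reset: what is moved stays moved. The work goes in short steps, Python scripts to look and compute and a shell command to move; the robot and the scene stay as the last step left them, time stands still between calls to the robot, and variables do not carry over. Pictures are saved under pics/ and viewed, at most 10 in all, crops included, and the job is handed in when it is done.

```bash
mkdir -p pics
cat > h.py <<'E'
import numpy as np,cv2,pickle
from plant import state,capture,sign_off
def snap(n,f):
    c=capture(n); cv2.imwrite(f'pics/{f}.png',c['image']); pickle.dump(c,open(f'{f}.pkl','wb')); return c
def rot(a):
    a=np.array(a,float)
    if a.shape==(3,3): return a
    if a.size==3: return cv2.Rodrigues(a)[0]
    raise Exception(a)
def px(c,u,v,z=None):
    K=np.array(c['camera_matrix']);R=rot(c['attitude']);p=np.array(c['position'])
    d=np.array([(u-K[0,2])/K[0,0],-(v-K[1,2])/K[1,1],-1.])
    w=R@d
    s=(z-p[2])/w[2] if z is not None else c['depth'][int(v),int(u)]
    return p+s*w
E
python3 - <<'E'
from h import *
s=state();print(s)
for n in('top','side'):
    c=snap(n,n+'0');print({k:(v if k not in('image','depth') else v.shape) for k,v in c.items()})
E
```

```text
{'time': 0.0, 'joint_pos': array([-1.32350935e+00,  5.28496308e-01,  1.43392644e+00,  4.34493190e-06,
        1.18138080e+00, -1.78513828e-01]), 'joint_vel': array([-0.00034607,  0.00127974, -0.00098173,  0.00148979,  0.00112753,
       -0.00033692]), 'effort': array([-1.11623463e-03, -4.42354989e+01, -1.78022718e+01, -2.21495666e-04,
        8.34506907e-03, -1.06502438e-05]), 'eef_pos': array([ 0.25799618, -0.56846949,  0.23030742]), 'orientation': array([-3.06850307e+00, -6.63335576e-01,  1.13009462e-04]), 'ft_force': array([-1.04408019, -0.02602492,  0.55674242]), 'ft_torque': array([-0.03250155,  0.01652893, -0.03194154]), 'grip_force': 0.0, 'width': 0.08534664254710804}
{'image': (384, 512, 3), 'depth': (384, 512), 'camera_matrix': array([[359.58357363,   0.        , 250.90360351],
       [  0.        , 359.58357363, 190.69116078],
       [  0.        ,   0.        ,   1.        ]]), 'position': array([0.45565256, 0.01734015, 0.99627332]), 'attitude': array([ 0.06408238, -0.05885448, -1.56071915])}
{'image': (384, 512, 3), 'depth': (384, 512), 'camera_matrix': array([[487.42509486,   0.        , 257.77988982],
       [  0.        , 487.42509486, 192.14969864],
       [  0.        ,   0.        ,   1.        ]]), 'position': array([0.31309417, 0.71042509, 1.01400486]), 'attitude': array([ 0.13865955, -0.90353035, -2.64806818])}
```

View pics/top0.png

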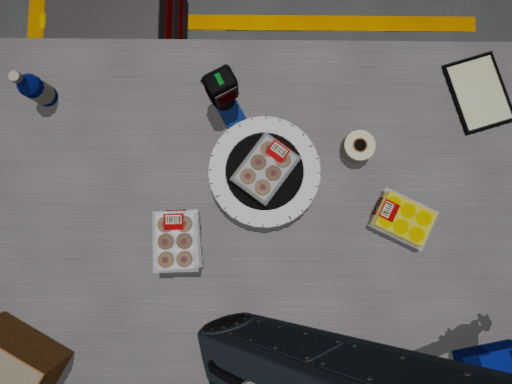

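View pics/side0.png

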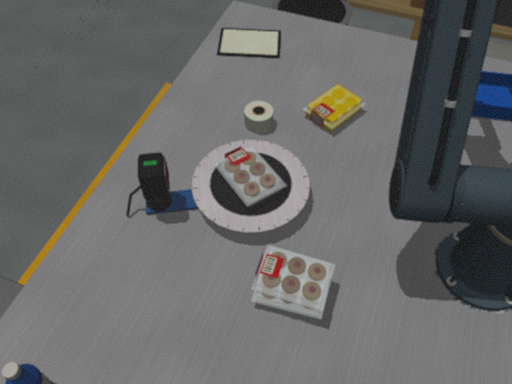

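Top view: the plate is at about (264,171), the pack on it has its label at (278,150), and the scanner is at (221,87). The waiting stack is at (177,241), the roll at (360,145) and the yellow look-alike at (403,219). The pack on the mat is the one meant.

Run:
```python
from h import *
c=pickle.load(open('top0.pkl','rb'));im=c['image']
d=c['depth']
# world map
v,u=np.mgrid[0:384,0:512]
K=c['camera_matrix'];R=rot(c['attitude'])
dd=np.stack([(u-K[0,2])/K[0,0],-(v-K[1,2])/K[1,1],-np.ones_like(u,float)],-1)
W=c['position']+(dd*d[...,None])@R.T
# rim: white pixels at z~.05 near
m=(abs(W[...,2]-.05)<.008)&(np.hypot(u-264,v-171)<75)
cnt=max(cv2.findContours(m.astype(np.uint8),cv2.RETR_EXTERNAL,cv2.CHAIN_APPROX_NONE)[0],key=cv2.contourArea)
P=np.array([px(c,a,b,.05)[:2] for a,b in cnt[:,0]])
A=np.c_[2*P,np.ones(len(P))];s=np.linalg.lstsq(A,(P**2).sum(1),rcond=None)[0]
print('rim ctr',s[:2],'r',np.sqrt(s[2]+s[:2]@s[:2]), 'z med',np.median(W[...,2][m]))
def blob(lo,hi,u0,u1,v0,v1):
    q=(W[...,2]>lo)&(W[...,2]<hi)&(u>=u0)&(u<u1)&(v>=v0)&(v<v1)
    return W[q],q
for n,a in dict(scan=(.145,.175,195,245,60,115),pack=(.085,.11,225,305,125,210),stack=(.08,.11,145,210,200,280),roll=(.04,.06,340,380,125,165)).items():
    w,q=blob(*a);r=cv2.minAreaRect(w[:,:2].astype(np.float32));print(n,len(w),w.mean(0),r)
h=cv2.cvtColor(im,cv2.COLOR_BGR2HSV)
red=((h[...,0]<8)|(h[...,0]>172))&(h[...,1]>120)&(h[...,2]>100)&(np.hypot(u-278,v-150)<20)
print('label',W[red].mean(0))
cv2.imwrite('pics/crop0.png',cv2.resize(im[60:290,140:390],None,fx=2.6,fy=2.6,interpolation=cv2.INTER_CUBIC))
```

```text
rim ctr [ 0.58376006 -0.01227264] r 0.1478511410044486 z med 0.05014615169930947
scan 780 [0.78530015 0.09936559 0.15757931] ((0.7868443131446838, 0.09911862015724182), (0.06092078983783722, 0.0760703980922699), 29.17800521850586)
pack 2176 [ 0.5871944  -0.01466572  0.09532745] ((0.5911031365394592, -0.016958296298980713), (0.09974553436040878, 0.1495896726846695), 53.97672653198242)
stack 2262 [0.39854096 0.21245057 0.09184797] ((0.40270131826400757, 0.21269720792770386), (0.14780153334140778, 0.09975234419107437), 1.4262839555740356)
roll 785 [ 0.65519932 -0.26548411  0.04967147] ((0.6550857424736023, -0.26539716124534607), (0.08269230276346207, 0.08144564181566238), 87.43940734863281)
label [ 0.62121271 -0.04067726  0.10162779]
```

View pics/crop0.png

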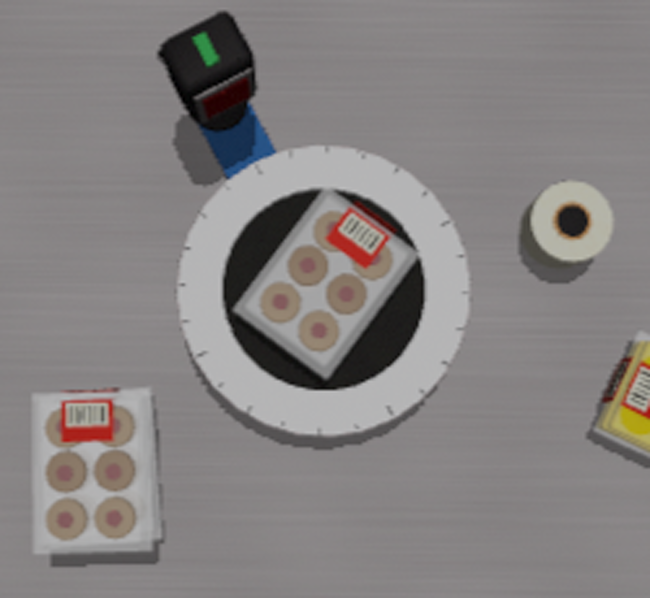

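The measurements agree with the given sizes: axis (0.584,-0.012) with rim radius 0.148, scanner bearing about 29°, pack bearing about -36°. So I'll spin it clockwise, to a target of -(295+360)° = -11.4 rad. First I turn the tool so its x points along world +y, shut the fingers, and move above the -y rim.

```bash
python3 -m inch '[[[0,0,0],[0,0,-0.0955],-1],[[0,0,0],[0,0,-0.0955],-1],[[0,0,0],[0,0,-0.0955],-1],[[0,0,0],[0,0,-0.0955],-1],[[0,0,0],[0,0,-0.0955],-1],[[0,0,0],[0,0,-0.0955],-1],[[0,0,0],[0,0,-0.0955],-1],[[0,0,0],[0,0,-0.0955],-1]]' 20
python3 -m inch '[[[0.4,0.35,0],[0,0,0],-1],[[0.6,0.53,0],[0,0,0],-1],[[0.6,0.53,0],[0,0,0],-1],[[0.6,0.53,0],[0,0,0],-1],[[0.6,0.53,0],[0,0,0],-1],[[0.6,0.53,0],[0,0,0],-1],[[0.6,0.53,0],[0,0,0],-1],[[0.6,0.53,0],[0,0,0],-1],[[0.6,0.53,0],[0,0,0],-1],[[0.6,0.53,0],[0,0,0],-1],[[0.6,0.53,0],[0,0,0],-1],[[0.6,0.53,0],[0,0,0],-1],[[0.6,0.53,0.2],[0,0,0],-1],[[0.6,0.53,0.2],[0,0,0],-1],[[0.3,0.2,0.2],[0,0,0],-1],[[0,0,0],[0,0,0],-1]]'
```

```text
time: 0.9
eef_pos: [0.2581, -0.5687, 0.2307]
orientation: [-2.213, -2.228, -0.001]
ft_force: [0.7, -0.6, -0.5]
width: 0.0
grip_force: 0.0
time: 2.5
eef_pos: [0.6293, -0.141, 0.1989]
orientation: [-2.213, -2.224, 0.002]
ft_force: [-0.8, 0.5, -0.9]
width: -0.0001
grip_force: 0.0
```

```bash
python3 -m inch '[[[0,0,0.4],[0,0,0],-1],[[0,0,0.5],[0,0,0],-1],[[0,0,0.5],[0,0,0],-1],[[0,0,0.5],[0,0,0],-1],[[0,0,0.5],[0,0,0],-1],[[0,0,0.3],[0,0,0],-1],[[0,0,0.15],[0,0,0],-1],[[0,0,0],[0,0,0],-1]]'
python3 - <<'E'
from h import *
c=snap('top','top1');d=snap('side','side1')
cv2.imwrite('pics/c1.png',np.hstack([cv2.resize(c['image'][90:250,180:380],(400,320)),cv2.resize(d['image'][110:270,140:340],(400,320))]))
E
```

```text
time: 3.3
eef_pos: [0.629, -0.1443, 0.0581]
orientation: [-2.22, -2.221, 0.001]
ft_force: [-0.0, -0.3, -0.7]
width: 0.0002
grip_force: 0.0
```

View pics/c1.png

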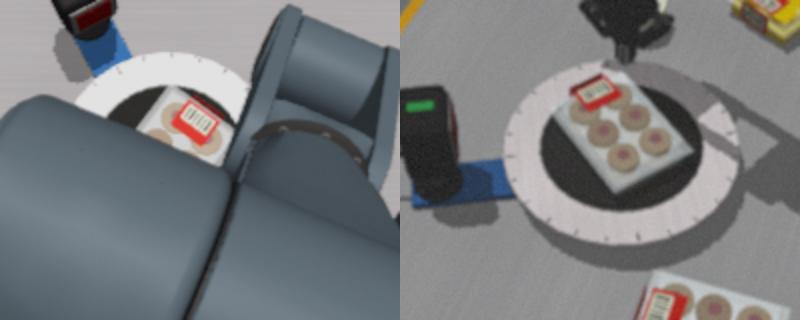

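Side view crop: the shut fingertip is over the rim's outer edge at about (622,60), and the pack and mat are clear of it. The top camera is blocked by the arm, so I'll track with the side camera. Next I move 4 mm inward and feel for the rim.

```bash
cat >> h.py <<'E'
C=np.array([.584,-.012])
def yaw(c):
    v,u=np.mgrid[0:384,0:512];K=c['camera_matrix'];R=rot(c['attitude'])
    dd=np.stack([(u-K[0,2])/K[0,0],-(v-K[1,2])/K[1,1],-np.ones_like(u,float)],-1)
    W=c['position']+(dd*c['depth'][...,None])@R.T
    rr=np.hypot(W[...,0]-C[0],W[...,1]-C[1])
    q=(W[...,2]>.088)&(W[...,2]<.11)&(rr<.108)
    h=cv2.cvtColor(c['image'],cv2.COLOR_BGR2HSV)
    red=((h[...,0]<8)|(h[...,0]>172))&(h[...,1]>110)&(h[...,2]>80)&q
    P=W[q][:,:2];L=W[red][:,:2].mean(0)
    r=cv2.minAreaRect(P.astype(np.float32));m=np.array(r[0])
    b=cv2.boxPoints(r);e=[b[1]-b[0],b[2]-b[1]];e=max(e,key=np.linalg.norm)
    if e@(L-m)<0:e=-e
    f=lambda z:round(float(np.degrees(np.arctan2(z[1],z[0]))),1)
    return dict(t=round(float(state()['time']),2),rect=f(e),lab=f(L-m),labC=f(L-C),ctr=m.round(4),size=np.round(r[1],3),nred=int(red.sum()))
E
python3 - <<'E'
from h import *
for f in('side0','side1','top0'):print(f,yaw(pickle.load(open(f+'.pkl','rb'))))
E
python3 -m inch '[[[0.08,0,0.08],[0,0,0],-1],[[0,0,0.04],[0,0,0],-1],[[0,0,0],[0,0,0],-1]]'
python3 -m inch '[[[0,0,0.03],[0,0,0],-1],[[0,0,0],[0,0,0],-1]]'
```

```text
side0 {'t': 3.4, 'rect': -36.6, 'lab': -37.2, 'labC': -35.8, 'ctr': array([ 0.5912, -0.016 ]), 'size': array([0.101, 0.153]), 'nred': 120}
side1 {'t': 3.4, 'rect': -35.5, 'lab': -36.0, 'labC': -35.2, 'ctr': array([ 0.5914, -0.0165]), 'size': array([0.101, 0.155]), 'nred': 121}
top0 {'t': 3.4, 'rect': -36.0, 'lab': -38.0, 'labC': -37.5, 'ctr': array([ 0.5911, -0.017 ]), 'size': array([0.1 , 0.15]), 'nred': 167}
time: 3.7
eef_pos: [0.6297, -0.1394, 0.053]
orientation: [2.22, 2.223, 0.0]
ft_force: [-0.3, -0.8, -0.3]
width: 0.0001
grip_force: 0.0
time: 3.9
eef_pos: [0.6297, -0.1397, 0.0513]
orientation: [-2.22, -2.223, 0.0]
ft_force: [-0.7, -0.2, -0.3]
width: -0.0001
grip_force: 0.0
```

```bash
python3 -m inch '[[[0,0,0.03],[0,0,0],-1],[[0,0,0],[0,0,0],-1]]' | grep -E 'eef|ft_f'
python3 -m inch '[[[0,0,0.02],[0,0,0],-1],[[0,0,0],[0,0,0],-1]]'| grep -E 'eef|ft_f'
python3 -m inch '[[[0,0,0.02],[0,0,0],-1],[[0,0,0],[0,0,0],-1]]'| grep -E 'eef|ft_f'
```

```text
eef_pos: [0.6301, -0.1398, 0.0501]
ft_force: [-0.7, -0.6, 2.0]
eef_pos: [0.6305, -0.1397, 0.0501]
ft_force: [0.1, 1.8, 6.6]
eef_pos: [0.631, -0.1396, 0.0501]
ft_force: [-0.5, 2.1, 11.1]
```

```bash
python3 -m inch '[[[0,-0.12,0],[0,0,0],-1],[[0,-0.3,0],[0,0,0],-1],[[0,-0.5,0],[0,0,0],-1],[[0,-0.7,0],[0,0,0],-1],[[0,-0.7,-0.03],[0,0,0],-1],[[0,-0.7,-0.3],[0,0,0],-1],[[0,-0.4,-0.4],[0,0,0],-1],[[0,-0.15,-0.3],[0,0,0],-1],[[0,0,-0.2],[0,0,0],-1]]'
cat > tr.py <<'E'
from h import *
import sys
f=sys.argv[1]
for i in range(int(sys.argv[2]) if len(sys.argv)>2 else 2):
    t=state()['time'];c=snap('side',f'{f}{i}');r=yaw(c);print(round(float(t),3),r['rect'],r['lab'],r['ctr'],r['size'],r['nred'])
E
python3 tr.py a 3
```

```text
time: 5.4
eef_pos: [0.4501, -0.1398, 0.1102]
orientation: [-2.221, -2.221, 0.0]
ft_force: [0.3, 1.0, -0.0]
width: -0.0002
grip_force: 0.0
5.4 -146.3 -145.0 [ 0.5771 -0.017 ] [0.149 0.104] 113
5.45 -154.3 -151.1 [ 0.5757 -0.0151] [0.149 0.107] 113
5.5 -162.0 -158.0 [ 0.58   -0.0135] [0.14  0.105] 106
```

It is spinning clockwise at about 2.7 rad/s. I hover over the rim at -y and keep tracking.

```bash
python3 -m inch '[[[0,0.3,0],[0,0,0],-1],[[0,0.5,0],[0,0,0],-1],[[0,0.5,0],[0,0,0],-1],[[0,0.5,0],[0,0,0],-1],[[0,0.5,0],[0,0,0],-1],[[0,0.38,0.2],[0,0,0],-1],[[0,0,0.4],[0,0,0],-1],[[0,0,0.3],[0,0,0],-1],[[0,0,0.14],[0,0,0],-1],[[0,0,0],[0,0,0],-1]]'
python3 tr.py b 4
python3 -m inch '[[[0,0,0],[0,0,0],-1],[[0,0,0],[0,0,0],-1],[[0,0,0],[0,0,0],-1],[[0,0,0],[0,0,0],-1],[[0,0,0],[0,0,0],-1],[[0,0,0],[0,0,0],-1],[[0,0,0],[0,0,0],-1],[[0,0,0],[0,0,0],-1],[[0,0,0],[0,0,0],-1],[[0,0,0],[0,0,0],-1]]'|grep time
python3 tr.py c 3
```

```text
time: 6.55
eef_pos: [0.5839, -0.1392, 0.0554]
orientation: [-2.218, -2.22, 0.002]
ft_force: [0.0, 0.3, 0.1]
width: -0.0001
grip_force: 0.0
6.55 47.3 48.5 [ 0.5886 -0.0051] [0.15  0.104] 114
6.6 40.7 42.1 [ 0.589  -0.0063] [0.15  0.105] 109
6.65 34.4 33.3 [ 0.5895 -0.0062] [0.149 0.104] 110
6.7 27.3 27.8 [ 0.5904 -0.0074] [0.149 0.103] 110
time: 7.75
7.75 -106.8 -104.7 [ 0.581 -0.02 ] [0.153 0.103] 131
7.8 -112.3 -110.1 [ 0.5799 -0.02  ] [0.154 0.102] 128
7.85 -118.9 -114.9 [ 0.5783 -0.0188] [0.152 0.104] 129
```

```bash
cat > fit.py <<'E'
import numpy as np,sys
from scipy.optimize import least_squares
from scipy.integrate import solve_ivp
D=[(5.4,-146.3),(5.45,-154.3),(6.55,-312.7),(6.6,-319.3),(6.65,-325.6),(6.7,-332.7),(7.75,-466.8),(7.8,-472.3),(7.85,-478.9)]+eval(sys.argv[1] if len(sys.argv)>1 else '[]')
T,Y=np.array(D).T
k=.045
def th(p,t):
    w0,y0,c=p;t=t-5.4; return y0-np.degrees(((w0+c/k)*(1-np.exp(-k*t))/k-c/k*t))
s=least_squares(lambda p:np.r_[th(p,T)-Y,(p[2]-.14)*50],[2.7,-146,.14]).x
t=np.arange(T[-1],T[-1]+9,.05);y=th(s,t)
print(s,np.round(th(s,T)-Y,1))
for g in(-661,-671,-681,-691,-1041,-1051):
    i=np.argmax(y<=g);print(g,round(t[i],2),'w',round((y[i-1]-y[i])/.05/57.3,2) if i else None)
E
python3 fit.py
python3 -m inch '[[[0,0,0.04],[0,0,0],-1],[[0,0,0.03],[0,0,0],-1],[[0,0,0.008],[0,0,0],-1],[[0,0,0],[0,0,0],-1],[[0,0,0],[0,0,0],-1]]'
python3 tr.py d 2
```

```text
[ 2.66398449e+00 -1.46376983e+02  1.32040580e-01] [-0.1  0.3  0.2 -0.  -0.5 -0.1  0.2 -0.3  0.3]
-661 9.55 w 1.72
-671 9.65 w 1.69
-681 9.75 w 1.67
-691 9.85 w 1.65
-1041 15.25 w 0.66
-1051 15.5 w 0.62
time: 8.4
eef_pos: [0.5852, -0.1398, 0.0534]
orientation: [-2.22, -2.223, 0.0]
ft_force: [0.5, -0.8, -0.4]
width: -0.0001
grip_force: 0.0
8.4 178.1 -178.8 [ 0.5747 -0.0121] [0.103 0.149] 113
8.45 172.6 177.7 [ 0.5746 -0.0104] [0.102 0.149] 117
```

The fit is excellent. A brake at t≈15.5 is one turn later and much slower (0.62 rad/s), so it will be gentler. I'll wait and keep checking.

```bash
W='"'; python3 -m inch '[[[0,0,0],[0,0,0],-1],[[0,0,0],[0,0,0],-1],[[0,0,0],[0,0,0],-1],[[0,0,0],[0,0,0],-1],[[0,0,0],[0,0,0],-1],[[0,0,0],[0,0,0],-1],[[0,0,0],[0,0,0],-1],[[0,0,0],[0,0,0],-1],[[0,0,0],[0,0,0],-1],[[0,0,0],[0,0,0],-1],[[0,0,0],[0,0,0],-1],[[0,0,0],[0,0,0],-1],[[0,0,0],[0,0,0],-1],[[0,0,0],[0,0,0],-1],[[0,0,0],[0,0,0],-1]]'|grep -E 'time|eef|ft_f'
python3 tr.py e 2
python3 -m inch '[[[0,0,0.01],[0,0,0],-1],[[0,0,0],[0,0,0],-1],[[0,0,0],[0,0,0],-1],[[0,0,0],[0,0,0],-1],[[0,0,0],[0,0,0],-1],[[0,0,0],[0,0,0],-1],[[0,0,0],[0,0,0],-1],[[0,0,0],[0,0,0],-1],[[0,0,0],[0,0,0],-1],[[0,0,0],[0,0,0],-1],[[0,0,0],[0,0,0],-1],[[0,0,0],[0,0,0],-1],[[0,0,0],[0,0,0],-1],[[0,0,0],[0,0,0],-1],[[0,0,0],[0,0,0],-1]]'|grep -E 'time|eef|ft_f'
python3 tr.py f 2
```

```text
time: 10.0
eef_pos: [0.5852, -0.1398, 0.0534]
ft_force: [-0.6, -0.0, -0.6]
10.0 16.7 14.1 [ 0.591  -0.0082] [0.149 0.105] 118
10.05 11.5 11.9 [ 0.5912 -0.0089] [0.149 0.103] 108
time: 11.6
eef_pos: [0.5853, -0.1398, 0.0529]
ft_force: [-0.2, 0.0, -0.0]
11.6 -116.4 -113.7 [ 0.5801 -0.0186] [0.153 0.103] 123
11.65 -118.9 -120.5 [ 0.5801 -0.0198] [0.152 0.103] 120
```

```bash
python3 -m inch '[[[0,0,0.02],[0,0,0],-1],[[0,0,0],[0,0,0],-1],[[0,0,0],[0,0,0],-1],[[0,0,0],[0,0,0],-1],[[0,0,0],[0,0,0],-1],[[0,0,0],[0,0,0],-1],[[0,0,0],[0,0,0],-1],[[0,0,0],[0,0,0],-1],[[0,0,0],[0,0,0],-1],[[0,0,0],[0,0,0],-1],[[0,0,0],[0,0,0],-1],[[0,0,0],[0,0,0],-1],[[0,0,0],[0,0,0],-1]]'|grep -E 'time|eef|ft_f'
python3 tr.py g 3
python3 fit.py '[(8.4,-541.9),(8.45,-547.4),(10,-703.3),(10.05,-708.5),(11.6,-836.4),(11.65,-838.9)]'
```

```text
time: 13.0
eef_pos: [0.5852, -0.1398, 0.0519]
ft_force: [-0.2, -0.6, -0.8]
13.0 152.4 156.2 [ 0.5758 -0.0085] [0.101 0.15 ] 122
13.05 149.4 152.6 [ 0.5756 -0.0077] [0.102 0.151] 124
13.1 146.1 152.0 [ 0.5765 -0.0071] [0.102 0.151] 123
[ 2.66908185e+00 -1.46361331e+02  1.37282532e-01] [-0.1  0.3  0.1 -0.1 -0.6 -0.2  0.4 -0.1  0.5  0.2  0.2 -0.7 -0.1  0.7
 -0.4]
-661 11.65 w None
-671 11.65 w None
-681 11.65 w None
-691 11.65 w None
-1041 15.55 w 0.58
-1051 15.85 w 0.53
```

```bash
python3 -m inch '[[[0,0,0.014],[0,0,0],-1],[[0,0,0],[0,0,0],-1],[[0,0,0],[0,0,0],-1],[[0,0,0],[0,0,0],-1],[[0,0,0],[0,0,0],-1],[[0,0,0],[0,0,0],-1],[[0,0,0],[0,0,0],-1],[[0,0,0],[0,0,0],-1],[[0,0,0],[0,0,0],-1],[[0,0,0],[0,0,0],-1],[[0,0,0],[0,0,0],-1],[[0,0,0],[0,0,0],-1],[[0,0,0],[0,0,0],-1],[[0,0,0],[0,0,0],-1],[[0,0,0],[0,0,0],-1],[[0,0,0],[0,0,0],-1],[[0,0,0],[0,0,0],-1],[[0,0,0],[0,0,0],-1]]'|grep -E 'time|eef|ft_f'
python3 tr.py k 3
python3 fit.py '[(8.4,-541.9),(8.45,-547.4),(10,-703.3),(10.05,-708.5),(11.6,-836.4),(11.65,-838.9),(13,-927.6),(13.05,-930.6),(13.1,-933.9)]'
```

```text
time: 14.95
eef_pos: [0.5852, -0.1398, 0.0512]
ft_force: [0.1, 0.1, 0.0]
14.95 58.8 58.5 [ 0.5876 -0.0037] [0.15  0.103] 116
15.0 57.5 55.1 [ 0.5869 -0.0042] [0.151 0.102] 110
15.05 54.8 52.1 [ 0.5871 -0.0035] [0.15  0.102] 114
[ 2.66741578e+00 -1.46430376e+02  1.36665214e-01] [-0.1  0.2  0.1 -0.1 -0.6 -0.2  0.4 -0.1  0.6  0.3  0.2 -0.8 -0.1  0.5
 -0.6 -0.1 -0.   0.4]
-661 13.1 w None
-671 13.1 w None
-681 13.1 w None
-691 13.1 w None
-1041 15.5 w 0.59
-1051 15.8 w 0.54
```

```bash
python3 -m inch '[[[0,0,0],[0,0,0],-1],[[0,0,0],[0,0,0],-1],[[0,0,0],[0,0,0],-1],[[0,0,0],[0,0,0],-1],[[0,0,0.016],[0,0,0],-1],[[0,0,0.01],[0,0,0],-1],[[0,0,0.01],[0,0,0],-1],[[0,0,0.01],[0,0,0],-1],[[0,0,0.01],[0,0,0],-1],[[0,0,0],[0,0,0],-1],[[0,0,0],[0,0,0],-1]]'|grep -E 'time|eef|ft_f'
python3 tr.py m 3
```

```text
time: 16.2
eef_pos: [0.5866, -0.1399, 0.0501]
ft_force: [-0.0, 1.4, 9.2]
16.2 34.5 34.8 [ 0.5899 -0.0067] [0.149 0.104] 116
16.25 33.8 34.0 [ 0.5897 -0.0063] [0.149 0.104] 117
16.3 34.2 35.6 [ 0.59   -0.0069] [0.149 0.104] 113
```

Stopped and held at about 34°, and the finger is still pressing. I'll recheck the scanner bearing before trimming.

Run:
```python
from h import *
for f,box in(('side0',(125,180,145,220)),('top0',(195,245,60,115))):
    c=pickle.load(open(f+'.pkl','rb'))
    v,u=np.mgrid[0:384,0:512];K=c['camera_matrix'];R=rot(c['attitude'])
    dd=np.stack([(u-K[0,2])/K[0,0],-(v-K[1,2])/K[1,1],-np.ones_like(u,float)],-1)
    W=c['position']+(dd*c['depth'][...,None])@R.T
    q=(W[...,2]>.15)&(W[...,2]<.17)&(u>box[0])&(u<box[1])&(v>box[2])&(v<box[3])
    r=cv2.minAreaRect(W[q][:,:2].astype(np.float32));d=np.array(r[0])-C
    print(f,r,np.degrees(np.arctan2(d[1],d[0])),np.hypot(*d))
c=pickle.load(open('m2.pkl','rb'))['image']
cv2.imwrite('pics/m2c.png',cv2.resize(c[110:270,110:340],None,fx=3,fy=3,interpolation=cv2.INTER_CUBIC))
```

```text
side0 ((0.787424623966217, 0.10139702260494232), (0.05691756680607796, 0.07630596309900284), 27.937103271484375) 29.137044060243458 0.23289581870755563
top0 ((0.788007915019989, 0.09978918731212616), (0.058792028576135635, 0.07549545913934708), 28.446680068969727) 28.721196918429605 0.23262857045236018
```

View pics/m2c.png

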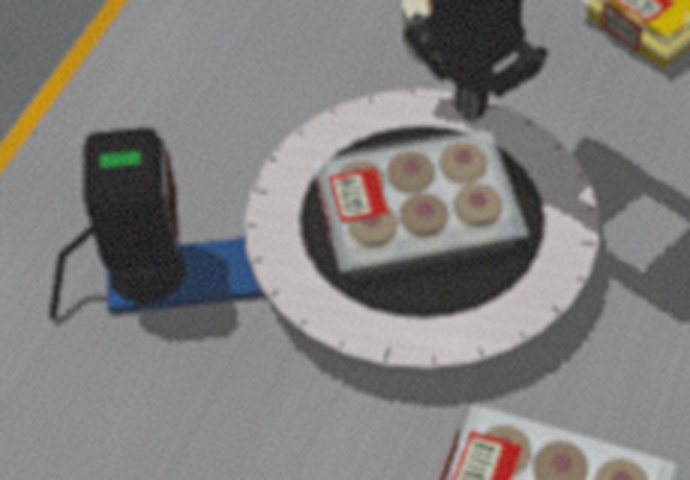

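The label at (358,193) points to the scanner but is about 5° anticlockwise of it. With the finger still pressing, I'll drag the rim 12 mm further.

```bash
python3 -m inch '[[[0,-0.02,0],[0,0,0],-1],[[0,-0.04,0],[0,0,0],-1],[[0,-0.04,0],[0,0,0],-1],[[0,-0.04,0],[0,0,0],-1],[[0,-0.04,0],[0,0,0],-1],[[0,-0.04,0],[0,0,0],-1],[[0,-0.02,0],[0,0,0],-1],[[0,0,0],[0,0,0],-1],[[0,0,0],[0,0,0],-1]]'|grep -E 'time|eef|ft_f'
python3 tr.py n 3
```

```text
time: 17.25
eef_pos: [0.5748, -0.1398, 0.0501]
ft_force: [0.2, 1.1, 8.9]
17.25 30.0 28.5 [ 0.5898 -0.0064] [0.149 0.103] 117
17.3 29.5 29.4 [ 0.59   -0.0066] [0.149 0.104] 118
17.35 29.5 30.0 [ 0.5899 -0.0068] [0.149 0.103] 116
```

```bash
python3 -m inch '[[[0,0,-0.01],[0,0,0],-1],[[0,0,-0.01],[0,0,0],-1],[[0,0,-0.01],[0,0,0],-1],[[0,0,-0.02],[0,0,0],-1],[[0,0,-0.1],[0,0,0],-1],[[0,0,-0.3],[0,0,0],-1],[[0,0,-0.5],[0,0,0],-1],[[0,0,-0.5],[0,0,0],-1],[[0,0,-0.5],[0,0,0],-1],[[0,0,-0.3],[0,0,0],-1],[[0,0,0],[0,0,0],-1]]'|grep -E 'time|eef|ft_f'
python3 tr.py o 2
python3 -m inch '[[[-0.3,0,0],[0,0,0],-1],[[-0.6,0,0],[0,0,0],-1],[[-0.6,0,0],[0,0,0],-1],[[-0.6,0,0],[0,0,0],-1],[[-0.6,0,0],[0,0,0],-1],[[-0.3,0,0],[0,0,0],-1],[[0,0,0],[0,0,0],-1],[[0,0,0],[0,0,0],-1],[[0,0,0],[0,0,0],-1],[[0,0,0],[0,0,0],-1]]'|grep -E 'time|eef|ft_f'
python3 tr.py p 2
python3 - <<'E'
from h import *
c=snap('top','top9');print(yaw(c));cv2.imwrite('pics/t9.png',cv2.resize(c['image'][50:290,130:390],None,fx=2.3,fy=2.3))
E
```

```text
time: 18.5
eef_pos: [0.575, -0.1407, 0.1643]
ft_force: [0.1, -0.4, -0.1]
18.5 28.3 27.4 [ 0.5906 -0.0076] [0.149 0.104] 115
18.55 27.5 25.7 [ 0.5898 -0.0066] [0.149 0.103] 111
time: 19.6
eef_pos: [0.5734, -0.2882, 0.1608]
ft_force: [0.5, 0.1, -0.1]
19.6 28.2 25.5 [ 0.5903 -0.0068] [0.148 0.105] 116
19.65 27.7 26.6 [ 0.59  -0.007] [0.149 0.106] 115
{'t': 19.75, 'rect': 28.0, 'lab': 27.0, 'labC': 27.5, 'ctr': array([ 0.591, -0.008]), 'size': array([0.149, 0.1  ]), 'nred': 166}
```

View pics/t9.png

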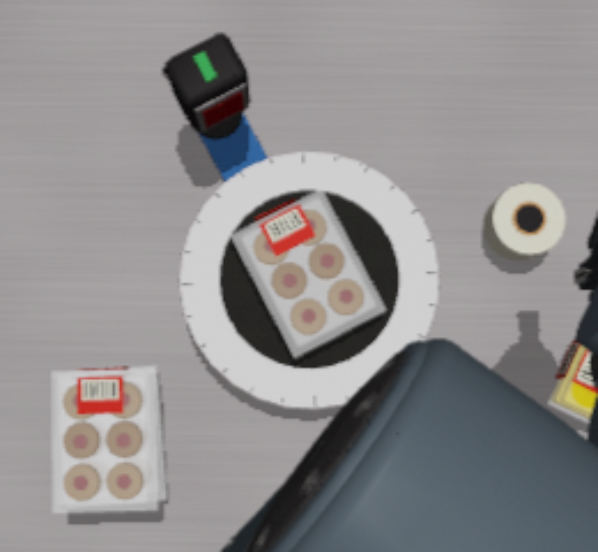

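The plate is standing still. The label at (288,230) faces the scanner within about 1°, and the hand is well away.

```bash
python3 -c "
from plant import sign_off;print(sign_off())"
```

```text
the job is handed in; nothing more can be done
None
```

The job is handed in: I spun the turntable clockwise for about 2.8 turns, braked it at the rim while it was still turning, trimmed it 5° with the finger still pressed, and left it still with the label within about 1° of the scanner (measured) and the hand clear.

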